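# Restock the bread display in reverse order

### The arm

A 6-joint arm with a two-finger parallel gripper is mounted at the origin on the work surface. World frame = base frame: x ahead of the robot, y to its left, z up, the work surface at z = 0. Lengths are in m, angles in degrees, forces in N, time in s.
With the tool pointing down it reaches from about 0.275 to 1 m from the base axis. Payload 8.4 kg.
Tool frame: the origin (TCP) lies on the centre line of the jaws, within the pads' length; the fingertips stand 8 mm ahead of it and the grasp point (between the pads) lies 11 mm behind it; z points along the fingers, y is the line along which they close (so a half turn about z gives the same grasp; the last joint's range is limited). The gripper opens to 85 mm and grips with 20 to 120 N. Pads are 22 mm wide; open, the fingers measure 114 mm over their backs; the gripper's body (76 mm by 85 mm) begins 54 mm behind the grasp point. The pads swing forward as they close: fully open they stand 13 mm farther back than shut.
Start: joints at [76.696, 20.225, 93.587, -0, 66.188, -0.138], TCP at [0.142, 0.609, 0.239] pointing down, gripper open.
Joint ranges: [-150.9, 150.9], [-52.94, 120.26], [3.33, 152.33], [-74.26, 254.26], [0, 154.13], [-172.89, 172.89]. Speed limits (degrees/s): [127.2, 127.2, 159.86, 180, 180, 180].

### API

Orientations are given as a 3x3 rotation matrix whose columns are the frame's x, y, z axes.
In Python, from station import sense, get_image, camera_params, close_job, masks_of gives the robot as it stands.
- The arm moves only by the tool play_rows, never from a script. Its argument "motion" is a list that holds one entry, the list of rows, each a list of 4 numbers: the shift along the tool's x, y, z as a fraction of full scale, then the turn about the tool's z as a fraction of full scale. In form: [[[tx, ty, tz, twist], ...]]. A call has 1 to 10 rows; each row shifts and turns the commanded pose from where the row before left it, along the tool's axes as they then stand; what a row does not reach is not made up. Full scale, the value 1, is 0.03 m for a shift and 0.1 rad for a turn. A row lasts 1/12 s, in which the tool goes at most 41.7 mm and 7.16 degrees, less where a joint would pass 70% of its speed; a pose out of reach is approached as far as the arm can. A call with a number of a shift or a turn outside -1 to 1 is refused whole. A call with a gripper value outside its range is refused whole. "claw" is the opening, from 0 (shut) to 1 (fully open), set as the call begins (left out, the last holds). The fingers move at their own pace and stop on an object; the grip force is fixed at half the most. Time passes only in rows, so rows that do not move let the fingers close. It gives the time, the measured TCP pose, the force, the opening and the grip force at its end, in the units of the state.
- sense(): the state, without advancing time (a new reading comes with each control period).
- get_image(name): name is "side" or "top" or "wrist"; returns (picture, depth): 480x640x3 uint8, blue, green, red; 480x640 float32, m along the optical axis (not along the pixel's ray), 0 where there is no reading.
- camera_params(name): a dict with "vertical_fov" (degrees; the focal length in pixels is half the picture's height over the tangent of half this angle, whatever the lens; pixels are square), "cx", "cy" (the principal point, pixels), "origin" and "rotation" of the camera in the world. Camera axes: x right, y up, looking along -z (the intrinsics and any distortion apply to the point x, -y, -z); pixel columns grow to the right and rows downward; lengths in m; the calibration is good to about 2 mm. A picture is of the moment at which its call begins: read the wrist's pose just before it. camera_params takes no time and is no camera call; for the wrist camera it gives the pose at the moment of the call.
- close_job(): hands the job in; it is judged then, once.
Trained networks look in the newest picture that a camera, given by its name, has taken for a name from the list of things; names that differ only in an ending like _2 or _b are one class to them, and where a whole thing is asked for, a point or a joint stands for the part that bears it (a point fixed in the world has none). Each returns a list of dicts, best first, with "confidence" (0 to 1); they miss things now and then, are a little off and sometimes report something else, mostly with a low value. They report only what shows in the picture. A call takes as long as a camera call. They do not tell look-alikes from the thing itself.
- masks_of(camera, label): "mask" (480x640 bool, what is visible of it) and "at" ([column, row] in pixels, amid what is visible of it).
The state is a dict: "time": time; "q": joint angles; "joint_velocities": joint speeds; "tau": joint torques, N m; "eef_pos": TCP position; "ee_rot": TCP orientation; "ft_force": force on the tool from outside, world axes, zero at the start; "ft_torque": the same for the moment, N m; "grip_width": finger opening in m; "grasp_force": force on a finger pad.
Only numpy, scipy, OpenCV 4.12 (cv2) and the standard library are available. Lean on these libraries where they do the work, as an engineer would, in place of code of your own. Each camera call takes 0.05 s, during which the arm holds its last target. There are 200 camera calls.

### The job

Move the four breads from the steel cooling stand to the wooden display rack in the reverse order, so that the oldest is sold first: as seen from the robot, the bread at the left end of the stand goes into the bay at the right end of the rack, the next into the next bay, and so on until the one at the right end is in the bay at the left end. Set each bread upright in the middle of its bay, the long ones pointing straight across the rack from front to back, without turning any bread over, and let go of them all.

Things in the scene. Friction and masses are not known exactly. Their poses are not given: they have to be found in the camera images.
- bun: round bun, 62 mm across, 48 mm high, two crossed pale cuts on its domed top; rigid brown crust, about 90 g. Origin at the centre of its underside, z up; grip it anywhere across its sides, about 25 mm above its underside.
- roll: long roll with pointed ends, 96 mm long (x), 50 mm wide (y), round in section, 50 mm high, widest 25 mm above its underside, three slanting cuts on top; rigid brown crust, about 110 g. Origin at the centre of its underside, z up; its length runs along its x, grip it across y, about 26 mm above its underside.
- loaf: small tin loaf, a block 92 mm long (x), 54 mm high; sides upright and 56 mm apart (y) up to 32 mm above its underside, above that the top bulges to 59 mm; one cut along its top; rigid brown crust, about 150 g. Origin at the centre of its underside, z up; its length runs along its x, grip it across y, about 25 mm above its underside.
- ring: ring-shaped bread, 66 mm across, 36 mm high, with a 30 mm hole down the middle; rigid brown crust, about 80 g. Origin at the centre of its underside, z up; grip it anywhere across its sides, about 23 mm above its underside.
- bun_board: fixed thin plywood board, 110 x 86 x 6 mm, on the cooling stand, on which the bun starts (within 6 mm of its middle, turned up to 0.2 rad). Origin at the centre of its underside; its top is 26 mm above the table. The four boards form a row along the stand, in a new order each time.
- roll_board: fixed thin plywood board, 110 x 86 x 6 mm, on the cooling stand, on which the roll starts (within 6 mm of its middle, turned up to 0.2 rad). Origin at the centre of its underside; its top is 26 mm above the table. The four boards form a row along the stand, in a new order each time.
- loaf_board: fixed thin plywood board, 110 x 86 x 6 mm, on the cooling stand, on which the loaf starts (within 6 mm of its middle, turned up to 0.2 rad). Origin at the centre of its underside; its top is 26 mm above the table. The four boards form a row along the stand, in a new order each time.
- ring_board: fixed thin plywood board, 110 x 86 x 6 mm, on the cooling stand, on which the ring starts (within 6 mm of its middle, turned up to 0.2 rad). Origin at the centre of its underside; its top is 26 mm above the table. The four boards form a row along the stand, in a new order each time.
- stand: cooling stand where the breads start: fixed steel wire frame, 118 mm deep (x), 20 mm high. Origin at its underside, mid-row; the row of boards runs along its y (to the robot's left), centres at y = +-52.5 and +-157.5 mm. It runs on to y = -285 mm, where a 55 mm high spice jar stands. Either stand or rack may be the nearer to the robot; each is turned at most 0.1 rad.
- rack: display rack, the goal: fixed flat tray of pale wood slats, 118 mm deep (x), top 20 mm above the table. Origin at its underside, mid-row; y to the robot's left. Bay centres: x = 0, y = +-52.5, +-157.5 mm. Bays are flat, parted only by dark pegs (10 mm thick, tops 42 mm above the table) at x = +-50, y = 0, +-105, +-210 mm. Runs on to y = 285 mm, where a 58 mm high seed jar stands.
There are look-alikes about, which are no part of the job. What is shaped like the loaf but pink or purple is not meant.

How it is judged:
By the outcome, as a careful person would: the job done as asked, in the order asked, and still so for the second after the job is handed in, with the robot touching nothing.
It also fails if it takes over 115 s, if anything falls off the work surface, if the arm or the gripper's body presses on something with over 40 N, if the wrist force passes 120 N, or if a joint passes its speed limit or range.

## Working session

There is one attempt and no reset: what is moved stays moved. The work goes in short steps, Python scripts to look and compute and a tool call to move; the robot and the scene stay as the last step left them, time stands still between calls to the robot, and variables do not carry over. Pictures are saved under pics/ and viewed, at most 14 in all, crops included, and the job is handed in when it is done.

Besides the shell and the picture viewer there is one more tool, called as name([rows], argument=value, ...), one row to a line, values as JSON. play_rows: Moves the arm, as the interface text tells. Shift numbers are shares of 0.03 m and turn numbers shares of 0.1 rad, none past 1 either way. Its arguments: {"type":"object","properties":{"motion":{"type":"array","items":{"type":"array","items":{"type":"array","items":{"type":"number","minimum":-1,"maximum":1}}}},"claw":{"type":"number"}},"required":["motion"]}

```bash
ls; mkdir -p pics; python3 - <<'E'
from station import *
import cv2,numpy as np
s=sense();print({k:np.round(v,3).tolist() for k,v in s.items()})
for n in("top","side"):
    p,d=get_image(n);cv2.imwrite(f"pics/{n}0.png",p)
    c=camera_params(n);print(n,c)
E
```

```text
pics
{'time': 0.0, 'q': [76.695, 20.263, 93.631, 0.001, 66.187, -0.138], 'joint_velocities': [-0.082, 0.115, 0.07, -0.032, -0.037, -0.02], 'tau': [0.001, -60.526, -34.207, 0.0, 0.009, 0.0], 'eef_pos': [0.142, 0.608, 0.239], 'ee_rot': [[-0.974, 0.228, -0.0], [0.228, 0.974, -0.001], [0.0, -0.001, -1.0]], 'ft_force': [-0.4, 0.582, -0.199], 'ft_torque': [-0.004, 0.003, -0.015], 'grasp_force': 0.0, 'grip_width': 0.085}
top {'vertical_fov': 43.47061764117255, 'cx': 323.478364200192, 'cy': 235.72681426384665, 'origin': array([ 0.28001095, -0.03331011,  1.40268598]), 'rotation': array([[ 0.00321002,  0.99095783, -0.1341353 ],
       [-0.99998405,  0.0025575 , -0.00503665],
       [-0.00464806,  0.13414932,  0.99095023]])}
side {'vertical_fov': 57.337210002589096, 'cx': 319.40417296211086, 'cy': 243.45833538181444, 'origin': array([ 0.1481494 , -0.60812496,  0.59457118]), 'rotation': array([[ 0.87777431,  0.30430506, -0.37001445],
       [-0.47905806,  0.55116351, -0.68317066],
       [-0.00395383,  0.77692806,  0.62957696]])}
```

View pics/top0.png

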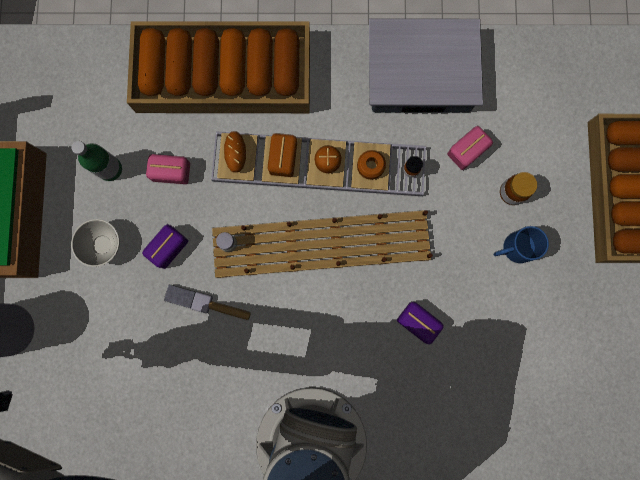

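View pics/side0.png

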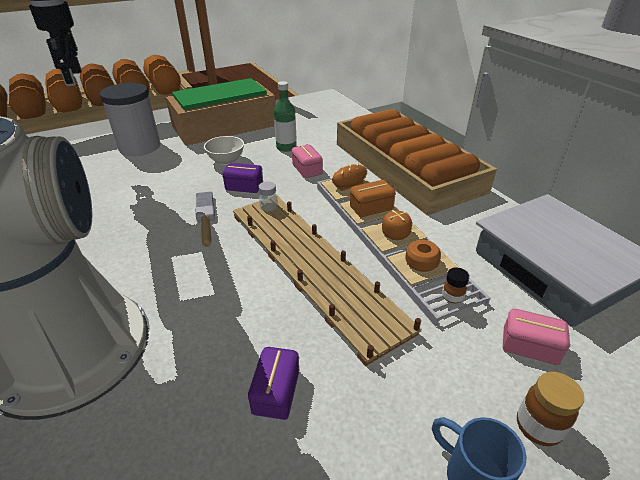

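The top view shows the stand at the back, with roll (235,152), loaf (282,155), bun (328,158) and ring (371,163) from left to right, and the spice jar at (414,165). The rack is nearer, with its seed jar at (225,240) and pegs from columns 248 to 427. The pink and purple blocks are decoys.

```bash
cat > h.py <<'E'
from station import *
import cv2,numpy as np
def pts(cam,c,d,m=None):
    f=240/np.tan(np.radians(c["vertical_fov"]/2))
    v,u=np.nonzero((d>0)&(m if m is not None else True)); z=d[v,u]
    P=np.c_[(u-c["cx"])/f*z,-(v-c["cy"])/f*z,-z]
    return P@np.array(c["rotation"]).T+c["origin"],u,v
def shot(cam):
    c=camera_params(cam);p,d=get_image(cam);return c,p,d
E
python3 - <<'E'
from h import *
c,p,d=shot("top")
for n in("roll","loaf","bun","ring"):
    for r in masks_of("top",n)[:5]:
        W,u,v=pts("top",c,d,r["mask"]); 
        Z=W[W[:,2]>.036]
        if len(Z)<10: print(n,r["confidence"],r["at"],"low");continue
        rc=cv2.minAreaRect((Z[:,:2]*1000).astype(np.float32))
        print(n,round(r["confidence"],2),r["at"],len(Z),"mean",Z.mean(0).round(4),"zmax",np.percentile(Z[:,2],98).round(3),"rect",np.round(rc[0],1),np.round(rc[1],1),round(rc[2],1))
W,u,v=pts("top",c,d)
# pegs
m=np.zeros(d.shape,np.uint8);sel=(W[:,2]>.030)&(W[:,2]<.05)&(u>210)&(u<440)&(v>203)&(v<282)
m[v[sel],u[sel]]=1
n,l,st,ce=cv2.connectedComponentsWithStats(m)
Q=[]
for i in range(1,n):
    k=l[v,u]==i;k&=sel
    w=W[k];print(st[i][4],ce[i].round(1),w.mean(0).round(4));Q.append(w.mean(0))
for n in("rack","stand","roll_board","ring_board","bun_board","loaf_board"):
    for r in masks_of("top",n)[:4]:
        Wm,_,_=pts("top",c,d,r["mask"]);lo,hi=((.012,.03))
        Z=Wm[(Wm[:,2]>lo)&(Wm[:,2]<hi)]
        rc=cv2.minAreaRect((Z[:,:2]*1000).astype(np.float32))
        print(n,round(r["confidence"],2),r["at"],np.median(Z[:,2]).round(4),np.round(rc[0],1),np.round(rc[1],1),round(rc[2],1))
E
```

```text
loaf 0.98 [168.3, 168.2] 937 mean [0.6206 0.3345 0.0522] zmax 0.059 rect [622.5 336.6] [88.8 60.1] 86.0
loaf 0.89 [419.8, 321.8] 1075 mean [ 0.2693 -0.2425  0.0522] zmax 0.059 rect [ 269.4 -244. ] [92.1 59.6] 52.5
loaf 0.88 [163.1, 244.2] 1019 mean [0.4401 0.3355 0.0523] zmax 0.059 rect [441.4 338.5] [60.5 92. ] 50.8
loaf 0.67 [284.9, 154.8] 1066 mean [0.6458 0.0679 0.0761] zmax 0.085 rect [651.  69.] [59.2 93.3] 83.9
bun 0.9 [330.1, 160.9] 539 mean [ 0.6381 -0.0358  0.0674] zmax 0.078 rect [640.2 -35.2] [57.4 57.2] 89.7
ring 0.92 [366.7, 166.4] 574 mean [ 0.6275 -0.135   0.058 ] zmax 0.066 rect [ 630.2 -135.6] [64.3 64.7] 51.3
19 [424.8 211.8] [ 0.5202 -0.2587  0.0407]
17 [379.6 215.9] [ 0.5107 -0.1549  0.04  ]
17 [334.2 219.3] [ 0.5024 -0.0509  0.0407]
17 [288.6 223.1] [0.4933 0.0536 0.0405]
18 [243.1 226.9] [0.4846 0.158  0.039 ]
56 [231.  245.6] [0.4408 0.184  0.0431]
19 [429.8 254.8] [ 0.4211 -0.268   0.0413]
18 [383.9 258.7] [ 0.412  -0.1636  0.0416]
16 [337.9 262.6] [ 0.4028 -0.0593  0.0409]
15 [291.9 266.5] [0.3938 0.0451 0.0405]
17 [245.8 270.4] [0.3847 0.1494 0.0404]
rack 0.71 [325.6, 244.2] 0.0194 [450.3 -20.4] [117.1 500. ] 4.9
rack 0.17 [283.7, 153.4] 0.026 [640.3  94.7] [94.5 36.2] 27.2
stand 0.67 [331.0, 184.4] 0.0187 [641.9 -14.5] [497.7 120.2] 86.0
roll_board 0.79 [244.5, 160.8] 0.0251 [657.1 177.8] [ 87.1 114.4] 86.2
ring_board 0.95 [376.3, 165.2] 0.0252 [ 633.5 -136.3] [ 86.1 111.9] 86.0
ring_board 0.27 [284.1, 156.7] 0.0271 [628.5  60.2] [38.8 83.1] 37.2
bun_board 0.86 [322.5, 172.7] 0.0252 [640.6 -31.4] [ 86.  111.3] 85.9
bun_board 0.31 [373.0, 160.9] 0.0258 [ 646.4 -130.5] [46.3 69.7] 34.9
loaf_board 0.68 [277.9, 174.0] 0.0253 [646.9  73.3] [ 86.6 108.9] 85.8
```

```bash
cat >> h.py <<'E'
def plan(xyz,a=None):
    """rows units needed: turn first (a = world angle of tool y, deg), then shift in turned axes"""
    s=sense();R=np.array(s["ee_rot"]);p=np.array(s["eef_pos"])
    a0=np.degrees(np.arctan2(R[1,1],R[0,1]));a=a0 if a is None else a
    t=np.radians(a);D=np.c_[[-np.sin(t),np.cos(t),0],[np.cos(t),np.sin(t),0],[0,0,-1]]
    print("at",p.round(4),"yaw",a0.round(2),"turn",(-np.radians(a-a0)/.1).round(3),"shift",(D.T@(np.array(xyz)-p)/.03).round(3),"t",round(s["time"],2))
E
python3 - <<'E'
from h import *
c,p,d=shot("top")
W,u,v=pts("top",c,d)
Z=W[(W[:,2]>.038)&(abs(W[:,0]-.65)<.07)&(abs(W[:,1]-.175)<.06)]
rc=cv2.minAreaRect((Z[:,:2]*1000).astype(np.float32));print(len(Z),Z.mean(0),Z[:,2].max(),rc)
T=Z[Z[:,2]>.06][:,:2];w,V=np.linalg.eigh(np.cov(T.T));print(T.mean(0),np.degrees(np.arctan2(V[1,1],V[0,1])),np.sqrt(w))
Z=W[(W[:,2]>.038)&(abs(W[:,0]-.65)<.07)&(abs(W[:,1]-.069)<.05)]
print(cv2.minAreaRect((Z[:,:2]*1000).astype(np.float32)))
r=[m for m in masks_of("top","roll")];print([(x["confidence"],x["at"]) for x in r])
plan([rc[0][0]/1000,rc[0][1]/1000,.16],86)
E
```

```text
723 [0.65516852 0.17706888 0.06701077] 0.08161457317978882 ((659.1317138671875, 179.41744995117188), (95.27913665771484, 49.293277740478516), 5.727485179901123)
[0.65626838 0.17793728] -176.17256987708413 [0.01134689 0.0225198 ]
((650.1051635742188, 69.314697265625), (59.50431442260742, 93.16566467285156), 84.31285858154297)
[]
at [0.1424 0.6086 0.2393] yaw 76.83 turn -1.6 shift [-18.182 -13.069   2.644] t 0.75
```

play_rows([
  [[0,0,0,-0.77],[0,0,0,-0.77],[0,0,0,-0.77],[0,0,0,-0.77],[-0.9,-0.9,0,0],[-0.9,-0.9,0,0],[-0.9,-0.9,0,0],[-0.9,-0.9,0,0],[-0.9,-0.9,0,0],[-0.9,-0.9,0,0]],
], claw=1)

```text
time: 1.58
eef_pos: [0.3176, 0.4584, 0.2395]
ee_rot: [[-0.997, -0.078, 0.0], [-0.078, 0.997, 0.0], [-0.0, 0.0, -1.0]]
ft_force: [0.8, 0.3, -0.3]
grip_width: 0.0853
grasp_force: 0.0
```

play_rows([
  [[-0.95,-0.95,0,0],[-0.95,-0.95,0,0],[-0.95,-0.95,0,0],[-0.95,-0.95,0,0],[-0.95,-0.95,0,0],[-0.95,-0.95,0,0],[-0.95,-0.95,0,0],[-0.95,-0.9,0,0],[-0.95,-0.9,0,0],[-0.95,-0.9,0,0]],
])

```text
time: 2.42
eef_pos: [0.6239, 0.2008, 0.2394]
ee_rot: [[-0.997, -0.078, 0.0], [-0.078, 0.997, 0.0], [-0.0, 0.0, -1.0]]
ft_force: [1.6, 0.8, 0.6]
grip_width: 0.0856
grasp_force: 0.0
```

play_rows([
  [[-0.55,-0.5,0.5,0],[-0.55,-0.5,0.5,0],[0,0,0,0],[0,0,0,0]],
])

```text
time: 2.75
eef_pos: [0.6577, 0.174, 0.208]
ee_rot: [[-0.997, -0.076, -0.002], [-0.076, 0.997, -0.0], [0.002, -0.0, -1.0]]
ft_force: [-0.4, -0.0, 0.1]
grip_width: 0.0851
grasp_force: 0.0
```

```bash
python3 - <<'E'
from h import *
plan([.658,.1785,.13],94.5)
c,p,d=shot("wrist");cv2.imwrite("pics/w1.png",p)
W,u,v=pts("wrist",c,d)
Z=W[(W[:,2]>.036)&(W[:,2]<.09)&(abs(W[:,0]-.65)<.08)&(abs(W[:,1]-.178)<.05)]
rc=cv2.minAreaRect((Z[:,:2]*1000).astype(np.float32));print(len(Z),Z.mean(0),Z.max(0),Z.min(0),rc)
E
```

```text
at [0.6577 0.174  0.208 ] yaw 94.37 turn -0.022 shift [-0.021  0.149  2.599] t 2.75
4942 [0.65461295 0.17888725 0.06872393] [0.70625655 0.20450007 0.07745201] [0.61263669 0.15464247 0.04869203] ((659.536376953125, 179.6813201904297), (94.12523651123047, 48.858482360839844), 3.641066789627075)
```

View pics/w1.png

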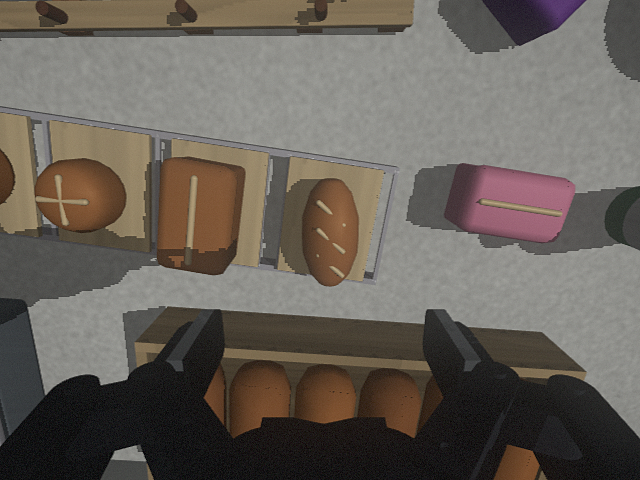

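The wrist view shows the roll at (330,232) with its ends running near and far, the loaf to its left at (200,215), and the bun at (80,195). Its position agrees with the top camera to 2 mm. Next I descend onto the roll.

play_rows([
  [[-0.06,0.18,0,0],[0,0,0.9,0],[0,0,0.9,0],[0,0,0.9,0],[0,0,0.9,0],[0,0,0.9,0],[0,0,0.7,0],[0,0,0.3,0],[0,0,0,0],[0,0,0,0]],
])

```text
time: 3.63
eef_pos: [0.6594, 0.1815, 0.0453]
ee_rot: [[-0.997, -0.079, 0.001], [-0.079, 0.997, 0.0], [-0.001, 0.0, -1.0]]
ft_force: [0.1, -0.1, 0.8]
grip_width: 0.0856
grasp_force: 0.0
```

play_rows([
  [[0,0,0,0],[0,0,0,0],[0,0,0,0],[0,0,0,0],[0,0,0,0],[0,0,0,0],[0,0,0,0],[0,0,0,0]],
], claw=0)

```text
time: 4.3
eef_pos: [0.6601, 0.1808, 0.0463]
ee_rot: [[-0.997, -0.078, 0.002], [-0.078, 0.997, 0.001], [-0.002, 0.001, -1.0]]
ft_force: [-3.0, -0.7, 9.5]
grip_width: 0.0475
grasp_force: 61.4
```

play_rows([
  [[0,0,0,0],[0,0,0,0],[0,0,0,0],[0,0,0.18,0],[0,0,0,0]],
], claw=0.9)

```text
time: 4.72
eef_pos: [0.6586, 0.1803, 0.0378]
ee_rot: [[-0.997, -0.078, -0.001], [-0.078, 0.997, -0.0], [0.001, -0.0, -1.0]]
ft_force: [-0.2, -0.6, 0.2]
grip_width: 0.0767
grasp_force: 0.0
```

play_rows([
  [[0,0,0,0],[0,0,0,0],[0,0,0,0],[0,0,0,0],[0,0,0,0],[0,0,0,0],[0,0,0,0],[0,0,0,0]],
], claw=0)

```text
time: 5.38
eef_pos: [0.6593, 0.1806, 0.0391]
ee_rot: [[-0.997, -0.078, 0.0], [-0.078, 0.997, 0.0], [-0.0, 0.0, -1.0]]
ft_force: [-0.8, 0.2, 3.9]
grip_width: 0.0476
grasp_force: 62.1
```

play_rows([
  [[0,0,-0.5,0],[0,0,-0.9,0],[0,0,-0.9,0],[0,0,-0.9,0],[0,0,-0.9,0],[0.3,-0.6,0,0],[0.62,-1,0,0],[0.62,-1,0,0],[0.62,-1,0,0],[0.62,-1,0,0]],
])

```text
time: 6.22
eef_pos: [0.5857, 0.0353, 0.1626]
ee_rot: [[-0.997, -0.079, 0.0], [-0.079, 0.997, -0.0], [-0.0, -0.0, -1.0]]
ft_force: [0.8, -0.9, -1.3]
grip_width: 0.0482
grasp_force: 62.2
```

play_rows([
  [[0.62,-1,0,0],[0.62,-1,0,0],[0.62,-1,0,0],[0.62,-1,0,0],[0.62,-1,0,0],[0.62,-1,0,0],[0.62,-1,0,0],[0.3,-0.9,0,-0.08],[0,0,0,0],[0,0,0,0]],
])

```text
time: 7.05
eef_pos: [0.4661, -0.212, 0.1626]
ee_rot: [[-0.997, -0.083, 0.001], [-0.083, 0.997, -0.0], [-0.0, -0.0, -1.0]]
ft_force: [1.0, -0.4, -1.7]
grip_width: 0.0483
grasp_force: 62.3
```

```bash
python3 - <<'E'
from h import *
plan([.4666,-.2129,.034],95)
c,p,d=shot("wrist");cv2.imwrite("pics/w2.png",p)
W,u,v=pts("wrist",c,d)
print(c["origin"])
m=np.zeros(d.shape,np.uint8);sel=(W[:,2]>.030)&(W[:,2]<.05)&(abs(W[:,0]-.46)<.12)
m[v[sel],u[sel]]=1
n,l,st,ce=cv2.connectedComponentsWithStats(m)
for i in range(1,n):
    if st[i][4]>40: w=W[sel&(l[v,u]==i)];print(st[i][4],ce[i].round(1),w.mean(0).round(4))
E
```

```text
at [ 0.4661 -0.212   0.1626] yaw 94.77 turn -0.04 shift [-0.014 -0.033  4.285] t 7.05
[ 0.39012119 -0.21866455  0.29741738]
105 [  4.1 158.5] [ 0.4247 -0.4536  0.0342]
229 [ 49.7 165.6] [ 0.4259 -0.4145  0.0422]
262 [534.3 176.5] [ 0.4043 -0.0613  0.0392]
183 [253.3 177.3] [ 0.4221 -0.2678  0.0406]
180 [393.7 177. ] [ 0.4132 -0.165   0.0407]
988 [ 11.4 201.1] [ 0.4554 -0.4494  0.0396]
54 [260.7 294.2] [ 0.5178 -0.2601  0.0369]
59 [387.1 294.1] [ 0.5089 -0.1557  0.0369]
205 [512.4 298. ] [ 0.5029 -0.0525  0.0387]
140 [634.  296.3] [0.494  0.05   0.0357]
1339 [ 30.8 321.5] [ 0.5579 -0.4516  0.0402]
```

View pics/w2.png

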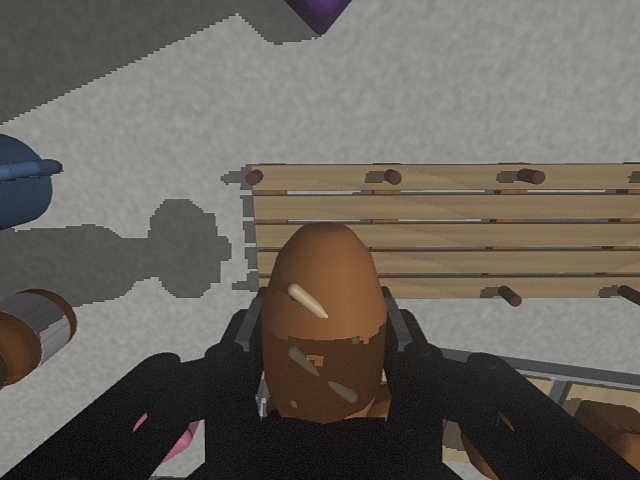

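The wrist view shows the roll held straight, with the bay's front pegs at (253,177) and (394,177). The bay centre they give matches the plan to about 1 mm, so I lower the roll.

play_rows([
  [[0,0,0.7,-0.03],[0,0,0.9,0],[0,0,0.9,0],[0,0,0.9,0],[0,0,0.5,0],[0,0,0.2,0],[0,0,0.15,0],[0,0,0,0],[0,0,0,0]],
])

```text
time: 7.85
eef_pos: [0.4673, -0.2106, 0.0352]
ee_rot: [[-0.996, -0.09, 0.001], [-0.09, 0.996, -0.0], [-0.001, -0.001, -1.0]]
ft_force: [-0.2, 0.4, -0.9]
grip_width: 0.0481
grasp_force: 62.3
```

play_rows([
  [[0,-0.04,0.05,0],[0,0,0,0],[0,0,0,0]],
])

```text
time: 8.1
eef_pos: [0.4671, -0.2122, 0.0336]
ee_rot: [[-0.996, -0.089, 0.001], [-0.089, 0.996, -0.001], [-0.001, -0.001, -1.0]]
ft_force: [0.9, -0.5, -0.9]
grip_width: 0.048
grasp_force: 62.3
```

play_rows([
  [[0,0,0,0],[0,0,0,0],[0,0,0,0],[0,0,0,0],[0,0,-0.5,0],[0,0,-0.9,0],[0,0,-0.9,0],[0,0,-0.9,0],[0,0,-0.9,0],[0,0,-0.9,0]],
], claw=0.9)

```text
time: 8.93
eef_pos: [0.4664, -0.2118, 0.1842]
ee_rot: [[-0.996, -0.089, -0.0], [-0.089, 0.996, 0.0], [0.0, 0.0, -1.0]]
ft_force: [1.5, -0.3, 0.3]
grip_width: 0.0772
grasp_force: 0.0
```

```bash
python3 - <<'E'
from h import *
plan([.6505,.069,.2],84.2)
c,p,d=shot("top");cv2.imwrite("pics/t2.png",p[100:340,180:500])
W,u,v=pts("top",c,d)
Z=W[(W[:,2]>.036)&(W[:,2]<.075)&(abs(W[:,0]-.466)<.07)&(abs(W[:,1]+.212)<.04)]
rc=cv2.minAreaRect((Z[:,:2]*1000).astype(np.float32));print(len(Z),Z.mean(0),Z[:,2].max(),rc)
E
```

```text
at [ 0.4664 -0.2118  0.1842] yaw 95.11 turn 1.904 shift [-5.161  9.932 -0.526] t 8.93
149 [ 0.46095596 -0.21676898  0.06595159] 0.07388372330265924 ((459.70611572265625, -219.1419677734375), (42.42462921142578, 28.909025192260742), 53.00311279296875)
```

play_rows([
  [[0,0,-0.4,0.63],[0,0,0,0.63],[0,0,0,0.64],[-0.52,0.95,0,0],[-0.52,0.95,0,0],[-0.52,0.95,0,0],[-0.52,0.95,0,0],[-0.52,0.95,0,0],[-0.52,0.95,0,0],[-0.52,0.95,0,0]],
], claw=1)

```text
time: 9.82
eef_pos: [0.596, -0.0229, 0.1947]
ee_rot: [[-0.995, 0.101, -0.0], [0.101, 0.995, -0.0], [0.0, -0.0, -1.0]]
ft_force: [0.6, -0.9, -0.2]
grip_width: 0.0855
grasp_force: 0.0
```

play_rows([
  [[-0.52,0.95,0,0],[-0.52,0.95,0,0],[-0.48,0.95,0,0],[0,0.4,0,0],[0,0,0,0],[0,0,0,0]],
])

```text
time: 10.32
eef_pos: [0.6499, 0.0682, 0.1943]
ee_rot: [[-0.995, 0.099, -0.001], [0.099, 0.995, -0.0], [0.001, -0.001, -1.0]]
ft_force: [-1.6, 0.1, 0.1]
grip_width: 0.0852
grasp_force: 0.0
```

```bash
python3 - <<'E'
from h import *
c,p,d=shot("wrist")
W,u,v=pts("wrist",c,d)
Z=W[(W[:,2]>.04)&(W[:,2]<.09)&(abs(W[:,0]-.65)<.08)&(abs(W[:,1]-.069)<.05)]
rc=cv2.minAreaRect((Z[:,:2]*1000).astype(np.float32));print(len(Z),Z.mean(0),Z.max(0),Z.min(0),rc)
plan([rc[0][0]/1000,rc[0][1]/1000,.039],84.2)
c,p,d=shot("top");cv2.imwrite("pics/t2.png",cv2.resize(p[100:340,180:500],(640,480)))
W,u,v=pts("top",c,d)
Z=W[(W[:,2]>.036)&(W[:,2]<.075)&(abs(W[:,0]-.466)<.07)&(abs(W[:,1]+.212)<.04)]
rc=cv2.minAreaRect((Z[:,:2]*1000).astype(np.float32));print("roll",len(Z),Z.mean(0),Z[:,2].max(),rc)
E
```

```text
8458 [0.6462862  0.06970875 0.07856879] [0.69697961 0.10184007 0.08395139] [0.60392092 0.03651497 0.04007996] ((650.4083862304688, 69.30785369873047), (58.992835998535156, 89.69959259033203), 83.98917388916016)
at [0.6498 0.0675 0.1944] yaw 84.25 turn 0.009 shift [-0.015  0.063  5.181] t 10.37
roll 752 [ 0.46478393 -0.21014931  0.06119476] 0.07463328917222611 ((466.3111877441406, -212.25314331054688), (93.7076644897461, 49.07735061645508), 4.115043640136719)
```

View pics/t2.png

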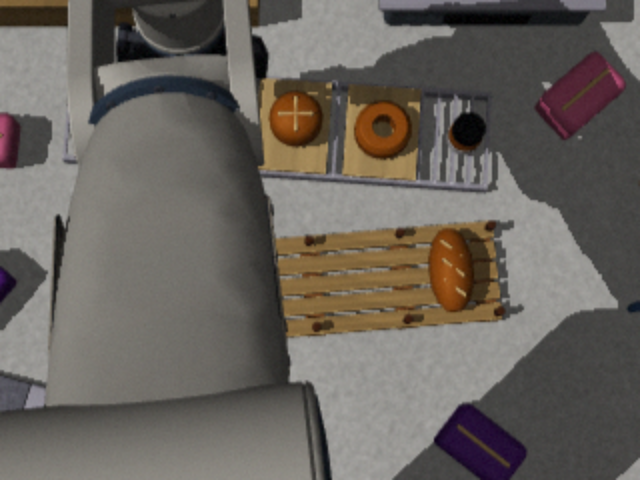

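The crop shows the roll upright in the right-end bay at (452,270), centred between its pegs and straight. The loaf's pose from the wrist view also agrees, so I grip it next.

play_rows([
  [[-0.02,0.05,0.5,0],[0,0,0.9,0],[0,0,0.9,0],[0,0,0.9,0],[0,0,0.9,0],[0,0,0.6,0],[0,0,0.3,0],[0,0,0.17,0],[0,0,0,0],[0,0,0,0]],
])

```text
time: 11.25
eef_pos: [0.6519, 0.069, 0.0408]
ee_rot: [[-0.995, 0.101, 0.001], [0.101, 0.995, 0.0], [-0.001, 0.0, -1.0]]
ft_force: [0.5, 0.0, 0.4]
grip_width: 0.0853
grasp_force: 0.0
```

play_rows([
  [[0,0,0,0],[0,0,0,0],[0,0,0,0],[0,0,0,0],[0,0,0,0],[0,0,0,0],[0,0,0,0]],
], claw=0)

```text
time: 11.83
eef_pos: [0.6522, 0.0695, 0.0413]
ee_rot: [[-0.995, 0.101, 0.002], [0.101, 0.995, 0.0], [-0.002, 0.0, -1.0]]
ft_force: [-1.1, -1.2, 6.5]
grip_width: 0.0587
grasp_force: 64.9
```

play_rows([
  [[0,0,-0.3,0],[0,0,-0.6,0],[0,0,-0.9,0],[0,0,-0.9,0],[0,0,-0.9,0],[0,0,-0.4,0],[0,0,0,-0.63],[0,0,0,-0.63],[0,0,0,-0.62],[0.5,-0.4,0,0]],
])

```text
time: 12.67
eef_pos: [0.639, 0.0577, 0.16]
ee_rot: [[-0.996, -0.092, 0.002], [-0.092, 0.996, 0.001], [-0.002, 0.001, -1.0]]
ft_force: [-0.3, 0.4, -2.1]
grip_width: 0.0583
grasp_force: 64.6
```

play_rows([
  [[0.9,-0.7,0,0],[0.9,-0.7,0,0],[0.9,-0.7,0,0],[0.9,-0.7,0,0],[0.9,-0.7,0,0],[0.9,-0.7,0,0],[0.8,-0.6,0,0],[0.2,-0.15,0,0],[0,0,0,0],[0,0,0,0]],
])

```text
time: 13.5
eef_pos: [0.4596, -0.1085, 0.16]
ee_rot: [[-0.996, -0.086, 0.001], [-0.086, 0.996, 0.0], [-0.001, -0.0, -1.0]]
ft_force: [0.9, 0.1, -1.7]
grip_width: 0.0585
grasp_force: 64.7
```

```bash
python3 - <<'E'
from h import *
plan([.459,-.1085,.0355],95)
c,p,d=shot("wrist");cv2.imwrite("pics/w3.png",p)
E
```

```text
at [ 0.4596 -0.1085  0.16  ] yaw 94.92 turn -0.013 shift [2.100e-02 2.000e-03 4.151e+00] t 13.5
```

View pics/w3.png

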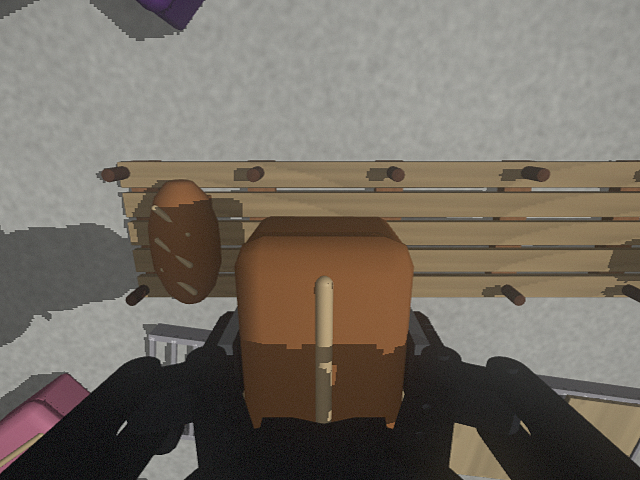

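The view shows the loaf level and square in the grip at (325,320), above the bay between the pegs at (255,174) and (395,174). I lower it.

play_rows([
  [[0.01,0,0.7,0],[0,0,0.9,0],[0,0,0.9,0],[0,0,0.9,0],[0,0,0.4,0],[0,0,0.2,0],[0,0,0.12,0],[0,0,0,0],[0,0,0,0]],
])

```text
time: 14.3
eef_pos: [0.4599, -0.1083, 0.0367]
ee_rot: [[-0.996, -0.088, 0.001], [-0.088, 0.996, -0.0], [-0.001, -0.0, -1.0]]
ft_force: [-0.1, 0.1, -1.1]
grip_width: 0.0583
grasp_force: 64.9
```

play_rows([
  [[0.01,0,0.04,0],[0,0,0,0],[0,0,0,0]],
])

```text
time: 14.55
eef_pos: [0.4589, -0.1086, 0.0355]
ee_rot: [[-0.996, -0.087, 0.001], [-0.087, 0.996, -0.0], [-0.001, -0.0, -1.0]]
ft_force: [-0.9, 0.8, -1.0]
grip_width: 0.0581
grasp_force: 64.9
```

play_rows([
  [[0,0,0,0],[0,0,0,0],[0,0,0,0],[0,0,0,0],[0,0,0,0],[0,0,-0.5,0],[0,0,-0.9,0],[0,0,-0.9,0],[0,0,-0.9,0],[0,0,-0.9,0]],
], claw=1)

```text
time: 15.38
eef_pos: [0.4582, -0.1085, 0.1592]
ee_rot: [[-0.996, -0.087, -0.0], [-0.087, 0.996, 0.0], [0.0, 0.0, -1.0]]
ft_force: [0.1, -0.7, -1.1]
grip_width: 0.0854
grasp_force: 0.0
```

```bash
python3 - <<'E'
from h import *
plan([.639,-.0355,.19],90)
E
```

```text
at [ 0.4582 -0.1085  0.1592] yaw 95.0 turn 0.872 shift [-6.028  2.432 -1.027] t 15.38
```

play_rows([
  [[0,0,-0.5,0.44],[0,0,-0.5,0.43],[-0.8,0.32,0,0],[-0.9,0.37,0,0],[-0.9,0.37,0,0],[-0.9,0.37,0,0],[-0.9,0.37,0,0],[-0.9,0.37,0,0],[-0.7,0.26,0,0],[0,0,0,0]],
])

```text
time: 16.22
eef_pos: [0.6421, -0.0341, 0.1878]
ee_rot: [[-1.0, -0.002, 0.003], [-0.002, 1.0, 0.0], [-0.003, 0.0, -1.0]]
ft_force: [-1.0, -0.5, 0.3]
grip_width: 0.0855
grasp_force: 0.0
```

```bash
python3 - <<'E'
from h import *
c,p,d=shot("wrist")
W,u,v=pts("wrist",c,d)
for y in(-.0355,-.135):
    Z=W[(W[:,2]>.04)&(W[:,2]<.09)&(abs(W[:,0]-.635)<.06)&(abs(W[:,1]-y)<.048)]
    print(len(Z),Z.max(0),Z.min(0),cv2.minEnclosingCircle((Z[:,:2]*1000).astype(np.float32)))
plan([.64,-.0355,.039],90)
c,p,d=shot("top")
W,u,v=pts("top",c,d)
Z=W[(W[:,2]>.04)&(W[:,2]<.085)&(abs(W[:,0]-.458)<.07)&(abs(W[:,1]+.108)<.045)]
print("loaf",len(Z),Z[:,2].max(),cv2.minAreaRect((Z[:,:2]*1000).astype(np.float32)))
E
```

```text
4572 [ 0.6732386  -0.00470852  0.07610988] [ 0.61308471 -0.06520024  0.04018172] ((643.8489379882812, -35.17860412597656), 30.974313735961914)
4775 [ 0.66496932 -0.10271443  0.06462645] [ 0.59974082 -0.16705767  0.04001624] ((632.2103881835938, -135.09315490722656), 32.75916290283203)
at [ 0.6398 -0.0348  0.1875] yaw 90.08 turn 0.015 shift [-0.006 -0.024  4.949] t 16.27
loaf 106 0.07639423600351125 ((463.6104736328125, -137.1468048095703), (15.707428932189941, 100.78348541259766), 82.7510986328125)
```

play_rows([
  [[-0.09,-0.01,0.5,0],[0,0,0.9,0],[0,0,0.9,0],[0,0,0.9,0],[0,0,0.9,0],[0,0,0.5,0],[0,0,0.25,0],[0,0,0.1,0],[0,0,0,0],[0,0,0,0]],
])

```text
time: 17.15
eef_pos: [0.6416, -0.0361, 0.0406]
ee_rot: [[-1.0, -0.0, 0.001], [-0.0, 1.0, -0.0], [-0.001, -0.0, -1.0]]
ft_force: [0.3, -0.8, 0.1]
grip_width: 0.0853
grasp_force: 0.0
```

play_rows([
  [[0,0,0,0],[0,0,0,0],[0,0,0,0],[0,0,0,0],[0,0,0,0],[0,0,0,0]],
], claw=0)

```text
time: 17.65
eef_pos: [0.6419, -0.0359, 0.0414]
ee_rot: [[-1.0, -0.0, 0.002], [-0.0, 1.0, -0.0], [-0.002, -0.0, -1.0]]
ft_force: [-2.9, 0.2, 10.8]
grip_width: 0.0597
grasp_force: 63.3
```

play_rows([
  [[0,0,0,0],[0,0,0,0],[0,0,0,0],[-0.03,0,0.13,0],[0,0,0,0]],
], claw=1)

```text
time: 18.07
eef_pos: [0.6418, -0.0359, 0.0349]
ee_rot: [[-1.0, -0.0, -0.001], [-0.0, 1.0, 0.0], [0.001, 0.0, -1.0]]
ft_force: [-0.3, -0.2, -0.1]
grip_width: 0.0852
grasp_force: 0.0
```

play_rows([
  [[0,0,0,0],[0,0,0,0],[0,0,0,0],[0,0,0,0],[0,0,0,0],[0,0,0,0]],
], claw=0)

```text
time: 18.57
eef_pos: [0.6421, -0.0359, 0.036]
ee_rot: [[-1.0, -0.0, 0.0], [-0.0, 1.0, -0.0], [-0.0, -0.0, -1.0]]
ft_force: [-1.5, -0.7, 5.1]
grip_width: 0.06
grasp_force: 64.9
```

play_rows([
  [[0,0,-0.3,0],[0,0,-0.6,0],[0,0,-0.9,0],[0,0,-0.9,0],[0,0,-0.9,0],[0,0,-0.4,0],[0.5,0.08,0,0],[0.9,0.15,0,0],[0.9,0.15,0,0],[0.9,0.15,0,0]],
])

```text
time: 19.4
eef_pos: [0.5446, -0.0198, 0.1551]
ee_rot: [[-1.0, -0.0, -0.001], [-0.0, 1.0, 0.0], [0.001, 0.0, -1.0]]
ft_force: [-0.8, 1.1, -0.9]
grip_width: 0.0601
grasp_force: 64.8
```

play_rows([
  [[0.9,0.15,0,0],[0.9,0.15,0,0],[0.9,0.15,0,0],[0.5,0.09,0,0],[0.07,0,0,0],[0,0,0,0],[0,0,0,0]],
])

```text
time: 19.98
eef_pos: [0.4491, -0.0039, 0.1559]
ee_rot: [[-1.0, -0.0, 0.001], [-0.0, 1.0, -0.0], [-0.001, -0.0, -1.0]]
ft_force: [-0.0, -0.4, -0.4]
grip_width: 0.0598
grasp_force: 64.8
```

```bash
python3 - <<'E'
from h import *
c,p,d=shot("wrist");cv2.imwrite("pics/w4.png",p)
W,u,v=pts("wrist",c,d)
Z=W[(W[:,2]>.04)&(W[:,2]<.085)&(abs(W[:,0]-.458)<.07)&(abs(W[:,1]+.108)<.04)]
print("loaf",len(Z),Z[:,2].max(),cv2.minAreaRect((Z[:,:2]*1000).astype(np.float32)))
plan([.448,-.0037,.031],90)
E
```

```text
loaf 11659 0.07823483968583128 ((457.3235168457031, -107.78926086425781), (89.91319274902344, 57.585968017578125), 4.505866527557373)
at [ 0.4493 -0.0039  0.1558] yaw 90.01 turn 0.002 shift [0.045 0.008 4.16 ] t 20.03
```

View pics/w4.png

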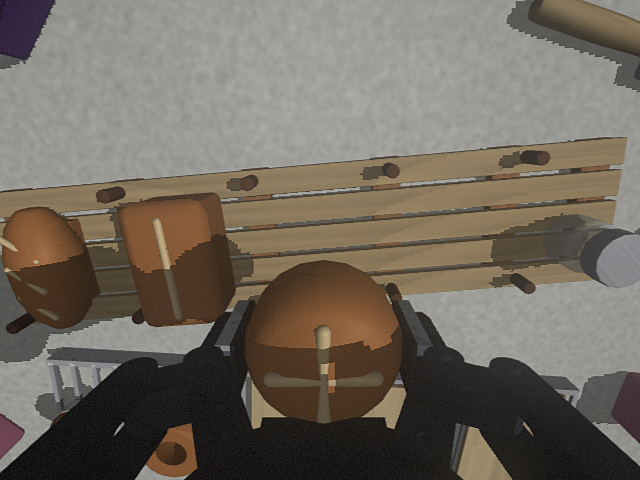

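The loaf is straight and centred in its bay (measured 457, -108 mm, turned 4.5°). The bun is level in the grip at (325,340), above the bay between the pegs at (250,183) and (390,170), so I lower it.

play_rows([
  [[0.03,0.01,0.7,0],[0,0,0.9,0],[0,0,0.9,0],[0,0,0.9,0],[0,0,0.45,0],[0,0,0.2,0],[0,0,0.08,0],[0,0,0,0],[0,0,0,0]],
])

```text
time: 20.78
eef_pos: [0.448, -0.0036, 0.0323]
ee_rot: [[-1.0, -0.0, 0.001], [-0.0, 1.0, -0.0], [-0.001, -0.0, -1.0]]
ft_force: [0.9, -0.3, 0.2]
grip_width: 0.0599
grasp_force: 64.9
```

play_rows([
  [[0,0,0.02,0],[0,0,0,0],[0,0,0,0]],
])

```text
time: 21.03
eef_pos: [0.4476, -0.0035, 0.0317]
ee_rot: [[-1.0, -0.0, 0.001], [-0.0, 1.0, -0.0], [-0.001, -0.0, -1.0]]
ft_force: [-0.2, 0.5, 0.1]
grip_width: 0.0596
grasp_force: 64.9
```

play_rows([
  [[0,0,0,0],[0,0,0,0],[0,0,0,0],[0,0,0,0],[0,0,-0.5,0],[0,0,-0.9,0],[0,0,-0.9,0],[0,0,-0.9,0],[0,0,-0.9,0],[0,0,-0.5,0]],
], claw=1)

```text
time: 21.87
eef_pos: [0.448, -0.0035, 0.1719]
ee_rot: [[-1.0, -0.0, 0.003], [-0.0, 1.0, -0.0], [-0.003, -0.0, -1.0]]
ft_force: [0.9, 0.2, -0.1]
grip_width: 0.0855
grasp_force: 0.0
```

play_rows([
  [[-0.6,-0.42,0,0],[-0.9,-0.65,0,0],[-0.9,-0.65,0,0],[-0.9,-0.65,0,0],[-0.9,-0.65,0,0],[-0.9,-0.65,0,0],[-0.8,-0.57,0,0],[-0.23,-0.15,0,0],[0,0,0,0],[0,0,0,0]],
])

```text
time: 22.7
eef_pos: [0.6301, -0.1349, 0.1684]
ee_rot: [[-1.0, 0.0, -0.002], [0.0, 1.0, 0.001], [0.002, 0.001, -1.0]]
ft_force: [0.0, 1.2, -0.3]
grip_width: 0.0853
grasp_force: 0.0
```

```bash
python3 - <<'E'
from h import *
c,p,d=shot("wrist")
W,u,v=pts("wrist",c,d)
Z=W[(W[:,2]>.04)&(W[:,2]<.07)&(abs(W[:,0]-.632)<.06)&(abs(W[:,1]+.135)<.048)]
print(len(Z),Z.max(0),Z.min(0),cv2.minEnclosingCircle((Z[:,:2]*1000).astype(np.float32)))
plan([.6318,-.1353,.036],90)
c,p,d=shot("top")
W,u,v=pts("top",c,d)
Z=W[(W[:,2]>.04)&(W[:,2]<.085)&(abs(W[:,0]-.4485)<.06)&(abs(W[:,1]+.0037)<.04)]
print("bun",len(Z),Z[:,2].max(),cv2.minAreaRect((Z[:,:2]*1000).astype(np.float32)))
E
```

```text
4903 [ 0.66401604 -0.10328061  0.06447576] [ 0.59962305 -0.16838535  0.0400322 ] ((632.1654052734375, -135.80039978027344), 32.91651153564453)
at [ 0.6296 -0.1345  0.1685] yaw 90.01 turn 0.002 shift [-0.073 -0.027  4.418] t 22.75
bun 132 0.07111606536118997 ((452.6433410644531, 17.3249568939209), (17.360815048217773, 49.924224853515625), 75.20988464355469)
```

play_rows([
  [[-0.07,-0.03,0.5,0],[0,0,0.9,0],[0,0,0.9,0],[0,0,0.9,0],[0,0,0.7,0],[0,0,0.35,0],[0,0,0.15,0],[0,0,0,0],[0,0,0,0]],
])

```text
time: 23.55
eef_pos: [0.6336, -0.136, 0.0382]
ee_rot: [[-1.0, -0.0, 0.001], [-0.0, 1.0, -0.0], [-0.001, -0.0, -1.0]]
ft_force: [0.4, -0.4, 0.4]
grip_width: 0.0855
grasp_force: 0.0
```

play_rows([
  [[0,0,0,0],[0,0,0,0],[0,0,0,0],[0,0,0,0],[0,0,0,0],[0,0,0,0]],
], claw=0)

```text
time: 24.05
eef_pos: [0.6341, -0.1363, 0.0396]
ee_rot: [[-1.0, -0.0, 0.002], [-0.0, 1.0, -0.0], [-0.002, -0.0, -1.0]]
ft_force: [-4.0, 1.5, 13.7]
grip_width: 0.0634
grasp_force: 62.4
```

play_rows([
  [[0,0,0,0],[0,0,0,0],[0,0,0,0],[0.06,0,0.1,0],[0,0,0,0],[0,0,0,0]],
], claw=1)

```text
time: 24.55
eef_pos: [0.6308, -0.136, 0.0336]
ee_rot: [[-1.0, -0.0, -0.001], [-0.0, 1.0, 0.0], [0.001, 0.0, -1.0]]
ft_force: [-0.1, -0.7, 0.8]
grip_width: 0.0857
grasp_force: 0.0
```

play_rows([
  [[0,0,0,0],[0,0,0,0],[0,0,0,0],[0,0,0,0],[0,0,0,0],[0,0,0,0]],
], claw=0)

```text
time: 25.05
eef_pos: [0.6314, -0.1362, 0.0351]
ee_rot: [[-1.0, -0.0, 0.0], [-0.0, 1.0, -0.0], [-0.0, -0.0, -1.0]]
ft_force: [-2.7, 0.2, 9.4]
grip_width: 0.0635
grasp_force: 63.1
```

play_rows([
  [[0,0,-0.3,0],[0,0,-0.6,0],[0,0,-0.9,0],[0,0,-0.9,0],[0,0,-0.9,0],[0,0,-0.4,0],[0.4,0.5,0,0],[0.75,0.93,0,0],[0.75,0.93,0,0],[0.75,0.93,0,0]],
])

```text
time: 25.88
eef_pos: [0.5504, -0.0366, 0.1537]
ee_rot: [[-1.0, 0.001, -0.0], [0.001, 1.0, 0.0], [0.0, 0.0, -1.0]]
ft_force: [-0.1, 1.6, -0.8]
grip_width: 0.0631
grasp_force: 65.9
```

play_rows([
  [[0.75,0.93,0,0],[0.75,0.93,0,0],[0.75,0.93,0,0],[0.75,0.93,0,0],[0.6,0.73,0,0],[0.15,0.16,0,0],[0,0,0,0],[0,0,0,0]],
])

```text
time: 26.55
eef_pos: [0.4396, 0.101, 0.1542]
ee_rot: [[-1.0, -0.002, 0.001], [-0.002, 1.0, -0.0], [-0.001, -0.0, -1.0]]
ft_force: [-0.8, -0.7, -1.1]
grip_width: 0.0633
grasp_force: 65.9
```

```bash
python3 - <<'E'
from h import *
c,p,d=shot("wrist");cv2.imwrite("pics/w5.png",p)
W,u,v=pts("wrist",c,d)
Z=W[(W[:,2]>.03)&(W[:,2]<.085)&(abs(W[:,0]-.4485)<.045)&(abs(W[:,1]+.0037)<.04)]
print("bun",len(Z),Z[:,2].max(),cv2.minEnclosingCircle((Z[:,:2]*1000).astype(np.float32)),Z.min(0),Z.max(0))
plan([.439,.1009,.0305],90)
E
```

```text
bun 5959 0.07001624784789495 ((449.5494079589844, -2.847231388092041), 30.91054916381836) [ 0.41869951 -0.0313961   0.03006009] [0.47949712 0.02762977 0.07001625]
at [0.4401 0.1005 0.1542] yaw 90.03 turn 0.005 shift [0.035 0.012 4.122] t 26.6
```

View pics/w5.png

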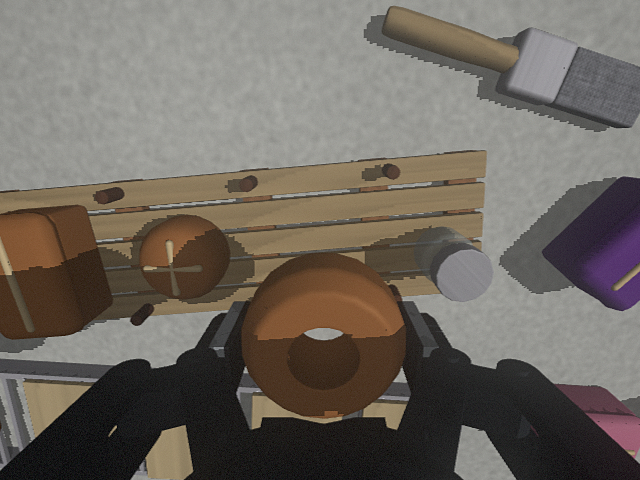

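The bun sits upright at (185,257), centred in its bay (450, -3 mm). The ring is level in the grip at (325,335), and the jar at (455,265) is well clear of the fingers. I lower the ring.

play_rows([
  [[0.02,0.01,0.7,0],[0,0,0.9,0],[0,0,0.9,0],[0,0,0.9,0],[0,0,0.4,0],[0,0,0.2,0],[0,0,0.07,0],[0,0,0,0],[0,0,0,0]],
])

```text
time: 27.35
eef_pos: [0.4396, 0.101, 0.0326]
ee_rot: [[-1.0, 0.0, 0.001], [0.0, 1.0, 0.0], [-0.001, 0.0, -1.0]]
ft_force: [0.1, -0.4, -1.8]
grip_width: 0.0633
grasp_force: 66.1
```

play_rows([
  [[0,0,0.04,0],[0,0,0,0],[0,0,0,0]],
])

```text
time: 27.6
eef_pos: [0.4391, 0.1013, 0.0314]
ee_rot: [[-1.0, -0.0, 0.001], [-0.0, 1.0, 0.0], [-0.001, 0.0, -1.0]]
ft_force: [-0.5, -0.9, -0.5]
grip_width: 0.0637
grasp_force: 66.1
```

play_rows([
  [[0,0,0.04,0],[0,0,0,0],[0,0,0,0]],
])

```text
time: 27.85
eef_pos: [0.4386, 0.1012, 0.0297]
ee_rot: [[-1.0, -0.0, 0.0], [-0.0, 1.0, 0.0], [-0.0, 0.0, -1.0]]
ft_force: [0.4, -0.3, -0.5]
grip_width: 0.0632
grasp_force: 66.1
```

play_rows([
  [[0,0,0,0],[0,0,0,0],[0,0,0,0],[0,0,0,0],[0,0,-0.5,0],[0,0,-0.9,0],[0,0,-0.9,0],[0,0,-0.9,0],[0,0,-0.9,0],[0,0,-0.9,0]],
], claw=1)

```text
time: 28.68
eef_pos: [0.4383, 0.1011, 0.181]
ee_rot: [[-1.0, -0.0, -0.0], [-0.0, 1.0, -0.0], [0.0, -0.0, -1.0]]
ft_force: [0.4, 0.6, -0.1]
grip_width: 0.0855
grasp_force: 0.0
```

play_rows([
  [[0,0.5,-0.9,0],[0,1,-0.5,0],[0,1,0,0],[0,1,0,0],[0,1,0,0],[0,1,0,0],[0,1,0,0],[0,1,0,0],[0,1,0,0],[0,1,0,0]],
])

```text
time: 29.52
eef_pos: [0.4382, 0.3876, 0.2214]
ee_rot: [[-1.0, -0.0, -0.0], [-0.0, 1.0, -0.0], [0.0, -0.0, -1.0]]
ft_force: [0.2, 0.1, -1.6]
grip_width: 0.0847
grasp_force: 0.0
```

play_rows([
  [[0,0.5,0,0],[0,0,0,0],[0,0,0,0],[0,0,0,0]],
])

```text
time: 29.85
eef_pos: [0.4383, 0.3999, 0.2213]
ee_rot: [[-1.0, -0.0, -0.001], [-0.0, 1.0, -0.001], [0.001, -0.001, -1.0]]
ft_force: [0.7, -0.6, -0.3]
grip_width: 0.0855
grasp_force: 0.0
```

```bash
python3 - <<'E'
from h import *
c,p,d=shot("top");cv2.imwrite("pics/t5.png",cv2.resize(p[100:340,150:470],(640,480)))
W,u,v=pts("top",c,d)
for n,x,y in(("roll",.4666,-.2129),("loaf",.4575,-.1083),("bun",.4485,-.0037),("ring",.4394,.1009)):
    Z=W[(W[:,2]>.0365)&(W[:,2]<.085)&(abs(W[:,0]-x)<.055)&(abs(W[:,1]-y)<.042)]
    Z=Z[(Z[:,2]>.046)|(np.hypot(*(Z[:,:2]-[x,y]).T)<.04)]
    print(n,(x,y),len(Z),Z[:,2].max().round(3),cv2.minAreaRect((Z[:,:2]*1000).astype(np.float32)))
s=sense();print(s["time"],s["eef_pos"],s["grip_width"])
E
```

```text
roll (0.4666, -0.2129) 746 0.076 ((466.5169677734375, -212.37184143066406), (93.9662094116211, 49.439613342285156), 6.9734368324279785)
loaf (0.4575, -0.1083) 1050 0.082 ((457.4687194824219, -108.8125), (92.71845245361328, 59.159366607666016), 4.729503631591797)
bun (0.4485, -0.0037) 588 0.073 ((448.06951904296875, -3.7620468139648438), (60.58393096923828, 60.4026985168457), 11.260499000549316)
ring (0.4394, 0.1009) 553 0.064 ((438.5960388183594, 100.34068298339844), (64.81129455566406, 64.21436309814453), 16.161895751953125)
29.9 [0.43846819 0.3997417  0.22140795] 0.08540724869076696
```

View pics/t5.png

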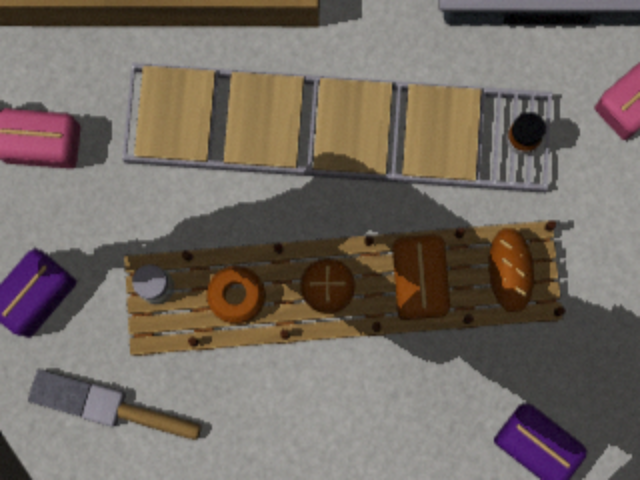

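The last view shows all four boards empty. From left to right on the rack are the ring (237,295), bun (327,287), loaf (420,277) and roll (512,270), each upright, centred to about 1 mm and straight, with the arm clear.

```bash
python3 -c "from station import close_job;print(close_job())"
```

```text
the job is handed in; nothing more can be done
None
```

All four breads are on the rack in reverse order (left to right: ring, bun, loaf, roll), each upright, centred in its bay to about 1 mm and let go; the job was handed in at about 30 s of the 115 s allowed, and no verdict came back.

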